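# Bring the seam of the leather honing wheel to the top

## Task

At the sculptors' sharpening corner, turn the tan leather honing wheel in the green stand by rubbing its rim with the fingertips until its red seam mark, which starts out of sight down in the guard, is at the very top, and leave the wheel standing still there so that the seam can be re-glued. Do not turn the dark grey grindstone in the blue stand, and do not shift or topple the white plaster rooster.

Things in the scene. Friction and masses are not known exactly. Their poses are not given: they have to be found in the camera images.
- strop_wheel: Upright disc, 220 mm diameter, 40 mm wide, tan leather rim, plywood faces. Origin: its centre, 155 mm above the table (rim top at 265). y axis: the level axle, on which it turns freely either way, drag 0.03 N m, stopping at once when let go; turning positively about y the top moves along y cross up. z axis: from centre to the red seam mark, 18 mm wide across the rim and 34 mm down both faces.
- strop_stand: Green stand of the honing wheel, fixed to the table; origin under its middle, y axis along the axle, z up. Base 290 x 130 x 16 mm. Two cheeks (246 mm long, 68 mm over both, up to axle height 155) and end walls 141 high hide the wheel's lower half; the rim above is free. The axle is sprung: pressed down it yields up to 12 mm, about 5 N to start and 14 N at the bottom, and springs back.
- stone_mark (a point): White mark on the rim of the dark grey grindstone (220 mm diameter, 40 mm wide, same build, blue stand of the same shape, to be left alone). The point lies on the rim; z axis from the wheel's centre (110 mm away, 155 mm above the table) to the mark, y axis along its axle.
- rooster: White plaster rooster on a dark stone block (90 x 75 x 35 mm), loose, 0.9 kg, about 195 mm tall, standing on the table beyond the wheels. Origin: centre of the block's underside, z up.

How it is judged (in metres and radians):
On the way:
1. the fingers rub the honing wheel (contact force between the fingers and strop_wheel above 0.5 N), for 0.1 s.
At the end, for the whole second after the job is handed in: The red mark of the honing wheel is within 12 degrees of the top and the wheel is at rest; the grindstone's mark and the rooster are within 30 mm of where they started, and the rooster is upright (angle between strop_wheel's own z axis and vertical below 0.21 rad and angular speed of strop_wheel below 0.1 rad/s and distance of each of stone_mark, rooster from where it was at the start of the episode below 0.03 m and angle between rooster's own z axis and vertical below 0.2 rad); the robot touches nothing.
It fails at once if the grindstone is turned: its mark moves more than 30 mm (distance of stone_mark from where it was at the start of the episode above 0.03 m).
It fails at once if the rooster is shifted more than 30 mm or tipped over (distance of rooster from where it was at the start of the episode above 0.03 m or angle between rooster's own z axis and vertical above 0.35 rad).
It also fails if it takes over 64 s, if anything falls off the work surface, if the arm or the gripper's body presses on something with over 40 N, if the wrist force passes 120 N, or if a joint passes its speed limit or range.

## Robot

A 6-joint arm with a two-finger parallel gripper is mounted at the origin on the work surface. World frame = base frame: x ahead of the robot, y to its left, z up, the work surface at z = 0. Lengths are in mm, angles in rad, forces in N, time in s.
With the tool pointing down it reaches from about 275 to 1000 mm from the base axis. Payload 8.4 kg.
Tool frame: the origin (TCP) lies on the centre line of the jaws, within the pads' length; the fingertips stand r.tip_reach ahead of it and the grasp point (between the pads) lies 11 mm behind it (r.tip_reach is the distance from the TCP to the fingertips, in mm); z points along the fingers, y is the line along which they close (so a half turn about z gives the same grasp; the last joint's range is limited). The gripper opens to 85 mm and grips with 20 to 120 N. Pads are 22 mm wide; open, the fingers measure 114 mm over their backs; the gripper's body (76 mm by 85 mm) begins 54 mm behind the grasp point. The pads swing forward as they close: fully open they stand 13 mm farther back than shut.
Start: joints at [1.207, 0.353, 1.633, -0, 1.155, -0.002], TCP at [221.223, 584.541, 239.281] pointing down, gripper open.
Joint ranges: [-2.63, 2.63], [-0.92, 2.1], [0.06, 2.66], [-1.3, 4.44], [0, 2.69], [-3.02, 3.02]. Speed limits (rad/s): [2.22, 2.22, 2.79, 3.14, 3.14, 3.14].

## Interface

Orientations are given as [roll, pitch, yaw] about the fixed x, y, z axes, in that order (R = Rz(yaw) Ry(pitch) Rx(roll)).
In Python, from rig import r gives the robot as it stands.
- The arm moves only by the tool carry_out, never from a script. Its argument "targets" is a list of rows, each an object with "dp": the shift along the tool's x, y, z in mm, a list of three; "yaw": the turn about the tool's z in degrees. A call has 1 to 12 rows; each row is the pose to reach, as a shift and turn from the pose commanded when the call began, along the tool's axes at that moment; what a row does not reach only later rows make up. A row lasts 1/8 s, in which the tool goes at most 62.5 mm and 10.7 degrees, less where a joint would pass 70% of its speed; a pose out of reach is approached as far as the arm can. A call with a gripper value outside its range is refused whole. "fingers" is the opening, from -1 (shut) to 1 (fully open), so that 0 is half open, set as the call begins (left out, the last holds). The fingers move at their own pace and stop on an object; "grip_force" is the grip in N (left out, the last holds). Time passes only in rows, so rows that repeat a pose let the fingers close. It gives the time, the measured TCP pose, the force, the opening and the grip force at its end, in the units of the state.
- r.sense(): the state, without advancing time (a new reading comes with each control period).
- r.grab_frame(name): name is "side" or "top" or "wrist"; returns the picture (400x640x3 uint8, red, green, blue); there is no depth.
- r.get_calibration(name): a dict with "fx", "fy", "cx", "cy" (pixels), "dist_coeffs" ([k1, k2, p1, p2, k3] as OpenCV has them; the pictures are not rectified), "rvec" (rotation vector, rad) and "tvec" (3), from world to camera coordinates, as OpenCV has them. Camera axes: x right, y down, z forward; pixel columns grow to the right and rows downward; lengths in mm; the calibration is good to about 2 mm. A picture is of the moment at which its call begins: read the wrist's pose just before it. get_calibration takes no time and is no camera call; for the wrist camera it gives the pose at the moment of the call.
- r.sign_off(): hands the job in; it is judged then, once.
The state is a dict: "clock": time; "qpos": joint angles; "qvel": joint speeds; "joint_efforts": joint torques, N m; "eef_pos": TCP position; "tcp_rot": TCP orientation; "contact_force": force on the tool from outside, world axes, zero at the start; "wrist_torque": the same for the moment, N m; "opening": opening from 0.0 (shut) to 1.0 (fully open); "grasp_force": force on a finger pad.
Only numpy, scipy, OpenCV 4.12 (cv2) and the standard library are available. Lean on these libraries where they do the work, as an engineer would, in place of code of your own. Each camera call takes 0.05 s, during which the arm holds its last target. There are 200 camera calls.

## Working session

There is one attempt and no reset: what is moved stays moved. The work goes in short steps, Python scripts to look and compute and a tool call to move; the robot and the scene stay as the last step left them, time stands still between calls to the robot, and variables do not carry over. Pictures are saved under pics/ and viewed, at most 10 in all, crops included, and the job is handed in when it is done.

Besides the shell and the picture viewer there is one more tool, called by a JSON object that holds its "name" and its "arguments". carry_out: Moves the arm, as the interface text tells. Its arguments: {"type":"object","properties":{"targets":{"type":"array","items":{"type":"object","properties":{"dp":{"type":"array","items":{"type":"number"}},"yaw":{"type":"number"}}}},"fingers":{"type":"number"},"grip_force":{"type":"number"}},"required":["targets"]}

```bash
mkdir -p pics; ls; python3 - <<'E'
from rig import r
import cv2
s=r.sense();print({k:s[k] for k in('clock','eef_pos','tcp_rot','contact_force','opening')},r.tip_reach)
for n in('side','top'):
    c=r.get_calibration(n);print(n,c)
    cv2.imwrite(f'pics/{n}0.png',r.grab_frame(n)[:,:,::-1])
E
```

```text
pics
{'clock': 0.0, 'eef_pos': array([221.08538754, 584.08044965, 238.56494569]), 'tcp_rot': array([-3.14019849e+00,  2.57543151e-05,  2.77977482e+00]), 'contact_force': array([0.16855909, 0.90361622, 0.53634938]), 'opening': 1.00007887118546} 8.0
side {'fx': 466.46660500777836, 'fy': 466.46660500777836, 'cx': 317.6460664740313, 'cy': 206.03466535612358, 'dist_coeffs': array([-0.11159404,  0.        ,  0.        ,  0.        ,  0.        ]), 'rvec': array([ 2.18831238, -0.04935205, -0.00249639]), 'tvec': array([-640.21648162,  170.54971206, 1146.90781717])}
top {'fx': 396.3732984061882, 'fy': 396.3732984061882, 'cx': 322.0764633347839, 'cy': 196.05478312559399, 'dist_coeffs': array([0.00498677, 0.        , 0.        , 0.        , 0.        ]), 'rvec': array([ 2.1855408 , -2.1841873 ,  0.15490328]), 'tvec': array([-26.35507546, 686.99496534, 911.05074279])}
```

View pics/side0.png

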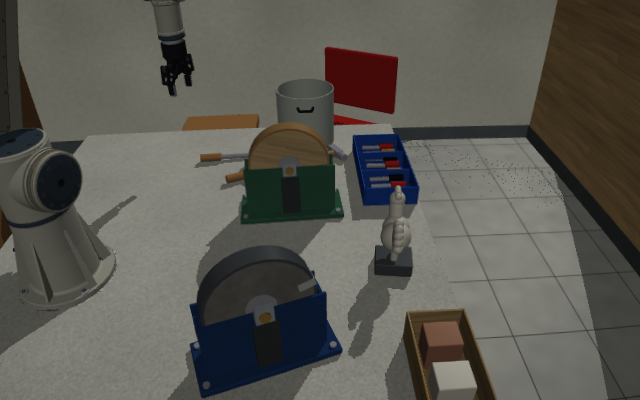

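View pics/top0.png

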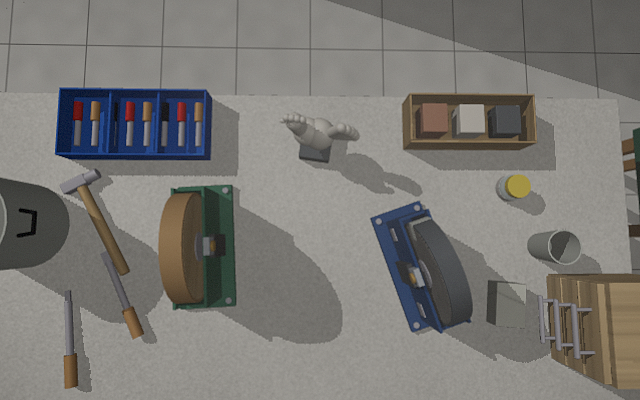

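The side view shows the green stand at (290,180), blue at (265,320) and the rooster at (395,235). In the top view the green stand is at (205,245) and its base's right edge runs from (233,185) to (236,306).

```bash
cat > h.py <<'E'
import numpy as np,cv2
from rig import r
def ray(n,px,c=None):
    c=c or r.get_calibration(n);K=np.array([[c['fx'],0,c['cx']],[0,c['fy'],c['cy']],[0,0,1]])
    u=cv2.undistortPoints(np.array([[px]],float),K,np.array(c['dist_coeffs']))[0,0]
    R=cv2.Rodrigues(np.array(c['rvec']))[0];return -R.T@c['tvec'],R.T@np.array([*u,1])
def onz(n,px,z):
    o,d=ray(n,px);return o+d*(z-o[2])/d[2]
def proj(n,P,c=None):
    c=c or r.get_calibration(n);K=np.array([[c['fx'],0,c['cx']],[0,c['fy'],c['cy']],[0,0,1]])
    return cv2.projectPoints(np.array(P,float).reshape(-1,1,3),c['rvec'],c['tvec'],K,np.array(c['dist_coeffs']))[0][:,0]
E
python3 - <<'E'
from h import *
np.set_printoptions(precision=1,suppress=True)
im=cv2.imread('pics/top0.png');hsv=cv2.cvtColor(im,cv2.COLOR_BGR2HSV)
g=cv2.inRange(hsv,(50,80,20),(90,255,255));g[:,:140]=0;g[:,260:]=0
g=cv2.morphologyEx(g,cv2.MORPH_OPEN,np.ones((3,3)))
p=cv2.findNonZero(g)[:,0]
print(cv2.boundingRect(p))
# right-hand edge of the base
E=[(x,p[p[:,1]==y][:,0].max()) for y in range(190,302,4) for x in [y]]
f=np.polyfit([e[0] for e in E],[e[1] for e in E],1);print('edge slope',f)
ys=p[p[:,0]>222][:,1];y0,y1=ys.min(),ys.max()
A=onz('top',(np.polyval(f,y0),y0),16);B=onz('top',(np.polyval(f,y1),y1),16)
print('base edge',A,B,np.linalg.norm(A-B))
d=(A-B)/np.linalg.norm(A-B);n=np.array([-d[1],d[0],0]);n*=np.sign(n[1])
C=(A+B)/2+65*n;C[2]=0;print('stand centre',C,'d',d,'n',n)
w=C+[0,0,155]
ang=np.linspace(0,2*np.pi,72)
ims={'top':im,'side':cv2.imread('pics/side0.png')}
for k in ims:
    for s in(-20,20):
        q=proj(k,[w+s*n+110*(np.cos(a)*d+np.sin(a)*np.array([0,0,1])) for a in ang if np.sin(a)>-.01])
        for x in q: cv2.circle(ims[k],tuple(int(v) for v in x.round()),1,(255,0,255),-1)
    b=proj(k,[C+a*145*d+c*65*n for a,c in((1,1),(1,-1),(-1,-1),(-1,1))])
    cv2.polylines(ims[k],[b.round().astype(int)],True,(0,0,255),1)
o=np.hstack([cv2.resize(ims['top'][160:330,130:270],None,fx=2.5,fy=2.5),cv2.resize(ims['side'][90:260,210:370],None,fx=2.5,fy=2.5)])
cv2.imwrite('pics/ov.png',o)
print('rooster base~',onz('top',(314,155),30), 'blue',onz('top',(420,268),100))
s=r.sense();c=r.get_calibration('wrist');print('wristcam',-cv2.Rodrigues(c['rvec'])[0].T@c['tvec'])
E
```

```text
(173, 185, 59, 124)Traceback (most recent call last):
  File "<stdin>", line 9, in <module>
    return umr_maximum(a, axis, None, out, keepdims, initial, where)
ValueError: zero-size array to reduction operation maximum which has no identity
```

```bash
cat > m.py <<'E'
from h import *
np.set_printoptions(precision=2,suppress=True)
im=cv2.imread('pics/top0.png');hsv=cv2.cvtColor(im,cv2.COLOR_BGR2HSV)
print(hsv[245,[200,222,228,232,234,236,240]].tolist(), hsv[[190,290],231].tolist())
g=cv2.inRange(hsv,(45,60,15),(95,255,255));g[:,:140]=0;g[:,260:]=0
n_,lab,st,_=cv2.connectedComponentsWithStats(g);g=(lab==1+st[1:,4].argmax()).astype(np.uint8)
yy,xx=np.nonzero(g);print(xx.min(),xx.max(),yy.min(),yy.max())
R=[(y,xx[yy==y].max()) for y in range(190,302) if (yy==y).any()]
f=np.polyfit(*zip(*R),1);print('edge',f)
m=(xx>np.polyval(f,yy)-10);y0,y1=yy[m].min(),yy[m].max()
A=onz('top',(np.polyval(f,y0)+.5,y0-.5),16);B=onz('top',(np.polyval(f,y1)+.5,y1+.5),16)
print('base edge',A,B,np.linalg.norm(A-B))
d=(A-B)/np.linalg.norm(A-B);n=np.array([-d[1],d[0],0]);n*=np.sign(n[1])
C=(A+B)/2+65*n;C[2]=0;print('stand centre',C,'d',d,'n',n)
w=C+[0,0,155]
ang=np.linspace(0,np.pi,40)
ims={'top':im,'side':cv2.imread('pics/side0.png')}
for k in ims:
    for s in(-20,20):
        q=proj(k,[w+s*n+110*(np.cos(a)*d+np.sin(a)*np.array([0,0,1])) for a in ang])
        cv2.polylines(ims[k],[q.round().astype(int)],False,(255,0,255),1)
    b=proj(k,[C+a*145*d+c*65*n for a,c in((1,1),(1,-1),(-1,-1),(-1,1))])
    cv2.polylines(ims[k],[b.round().astype(int)],True,(0,0,255),1)
o=np.hstack([cv2.resize(ims['top'][160:330,130:270],None,fx=2.5,fy=2.5),cv2.resize(ims['side'][90:260,210:370],None,fx=2.5,fy=2.5)])
cv2.imwrite('pics/ov.png',o)
print('rooster base~',onz('top',(314,155),30), 'blue',onz('top',(420,268),100))
c=r.get_calibration('wrist');print('wristcam',-cv2.Rodrigues(c['rvec'])[0].T@c['tvec'])
E
python3 m.py
```

```text
[[160, 12, 64], [90, 7, 39], [70, 68, 68], [74, 89, 66], [36, 15, 84], [20, 13, 118], [25, 14, 113]] [[74, 72, 67], [75, 71, 72]]
171 235 185 309
edge [  0.04 224.13]
base edge [716.81 193.92  16.  ] [429.63 177.31  16.  ] 287.66521968617843
stand centre [569.47 250.51   0.  ] d [1.   0.06 0.  ] n [-0.06  1.    0.  ]
rooster base~ [788.01  -6.65  30.  ] blue [ 521.28 -239.57  100.  ]
wristcam [156.08 608.48 373.16]
```

View pics/ov.png

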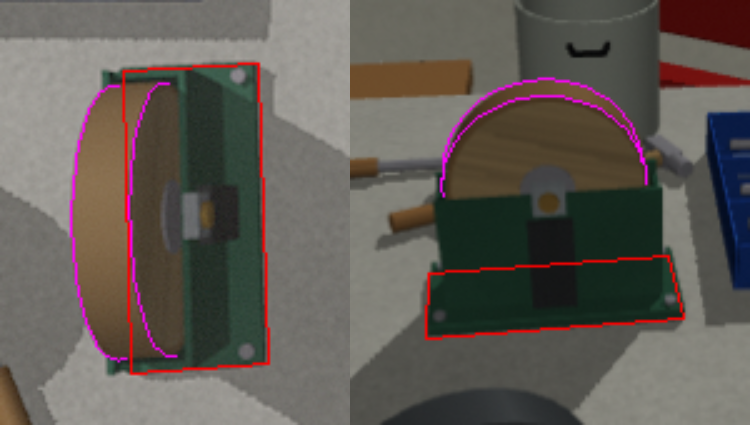

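The overlay matches in both views: wheel centre about (569.5, 250.5), axle about along world y with a 3.3° yaw. Next I move above the near shoulder of the rim with the fingers shut.

{"name": "carry_out", "arguments": {"targets": [{"dp":[0,0,-60],"yaw":-8},{"dp":[-40,-24,-91],"yaw":-16},{"dp":[-95,-57,-91],"yaw":-24},{"dp":[-150,-90,-91],"yaw":-24},{"dp":[-200,-120,-91],"yaw":-24},{"dp":[-255,-153,-91],"yaw":-24},{"dp":[-310,-187,-91],"yaw":-24},{"dp":[-350,-211,-91],"yaw":-24},{"dp":[-369,-222,-91],"yaw":-24},{"dp":[-369,-222,-91],"yaw":-24},{"dp":[-369,-222,-91],"yaw":-24},{"dp":[-369,-222,-91],"yaw":-24}], "fingers": -1, "grip_force": 20}}

```text
clock: 1.6
eef_pos: [487.1, 247.1, 330.2]
tcp_rot: [3.141, -0.0, -3.083]
contact_force: [0.7, 0.3, 0.0]
opening: -0.003
grasp_force: 0.0
```

{"name": "carry_out", "arguments": {"targets": [{"dp":[0,-1,50]},{"dp":[0,-1,75]},{"dp":[0,-1,87]},{"dp":[-16,-1,76]},{"dp":[-33,-1,68]},{"dp":[-52,-1,63]},{"dp":[-71,-1,61]}]}}

```text
schema error: expected keys dp, yaw
```

{"name": "carry_out", "arguments": {"targets": [{"dp":[0,-1,50],"yaw":0},{"dp":[0,-1,75],"yaw":0},{"dp":[0,-1,87],"yaw":0},{"dp":[-16,-1,76],"yaw":0},{"dp":[-33,-1,68],"yaw":0},{"dp":[-52,-1,63],"yaw":0},{"dp":[-71,-1,61],"yaw":0}]}}

```text
clock: 2.48
eef_pos: [559.9, 250.0, 271.5]
tcp_rot: [3.141, 0.003, -3.084]
contact_force: [-0.7, -2.2, 5.0]
opening: 0.005
grasp_force: 2.7
```

{"name": "carry_out", "arguments": {"targets": [{"dp":[-22,0,1],"yaw":0},{"dp":[-41,0,3],"yaw":0},{"dp":[-60,0,8],"yaw":0},{"dp":[-77,0,16],"yaw":0},{"dp":[-93,0,27],"yaw":0},{"dp":[-100,0,-10],"yaw":0},{"dp":[-100,0,-60],"yaw":0}]}}

```text
clock: 3.35
eef_pos: [657.9, 255.2, 327.6]
tcp_rot: [-3.141, -0.005, -3.084]
contact_force: [-0.4, 0.8, 0.3]
opening: -0.001
grasp_force: 0.0
```

```bash
cat > look.py <<'E'
from h import *
import sys
np.set_printoptions(precision=1,suppress=True)
n=np.array([-.058,.998,0]);d=np.array([.998,.058,0]);W=np.array([569.5,250.5,155])
for k in('side','top','wrist'):
    c=r.get_calibration(k);im=r.grab_frame(k)[:,:,::-1].copy();cv2.imwrite(f'pics/{k}{sys.argv[1]}.png',im)
    hsv=cv2.cvtColor(im,cv2.COLOR_BGR2HSV);red=cv2.inRange(hsv,(0,130,50),(6,255,255))|cv2.inRange(hsv,(173,130,50),(180,255,255))
    # keep only the wheel's upper half silhouette
    pts=[W+s*n+112*(np.cos(a)*d+np.sin(a)*np.array([0,0,1])) for s in(-21,21) for a in np.linspace(0,np.pi,30)]
    m=np.zeros(red.shape,np.uint8)
    if k!='wrist': cv2.fillConvexPoly(m,cv2.convexHull(proj(k,pts,c).round().astype(int)),255); red&=m
    q=cv2.findNonZero(red)
    if q is None: print(k,'no red');continue
    q=q[:,0];px=q.mean(0);o,v=ray(k,px,c);out=[]
    t=((W-20*n-o)@n)/(v@n) ;P=o+t*v-W   # near face
    print(k,len(q),px,q.min(0),q.max(0),'near-face angle from top %.0f r %.0f'%(np.degrees(np.arctan2(P@d,P[2])),np.hypot(P@d,P[2])))
s=r.sense();print(s['clock'],s['eef_pos'],s['contact_force'])
E
python3 look.py 1
```

```text
side 87 [255.3 153.1] [249 144] [263 158] near-face angle from top -62 r 93
top 128 [185.7 297. ] [170 282] [195 302] near-face angle from top -43 r 127
wrist 473 [533.3 295.9] [482 240] [639 326] near-face angle from top 1 r 339
3.5 [659.6 256.1 332.1] [-0.2  0.6 -0.1]
```

{"name": "carry_out", "arguments": {"targets": [{"dp":[50,0,0],"yaw":0},{"dp":[100,0,0],"yaw":0},{"dp":[149,0,10],"yaw":0},{"dp":[149,0,50],"yaw":0},{"dp":[149,0,73],"yaw":0},{"dp":[137,0,68],"yaw":0},{"dp":[119,0,63],"yaw":0},{"dp":[100,0,61],"yaw":0},{"dp":[78,0,61],"yaw":0},{"dp":[59,0,63],"yaw":0},{"dp":[54,0,30],"yaw":0},{"dp":[54,0,0],"yaw":0}]}}

```text
clock: 5.0
eef_pos: [604.3, 252.0, 328.2]
tcp_rot: [-3.141, -0.003, -3.084]
contact_force: [0.5, 0.1, 0.2]
opening: 0.001
grasp_force: 0.0
```

```bash
python3 look.py 2
```

```text
side 130 [280.2 131.4] [276 122] [285 141] near-face angle from top -7 r 102
top 293 [172.5 257.7] [158 250] [187 264] near-face angle from top -5 r 158
wrist 2008 [326.2 155.3] [284 126] [639 346] near-face angle from top -7 r 886
5.15 [604.8 252.4 329.6] [-0.8  0.2  0.2]
```

{"name": "carry_out", "arguments": {"targets": [{"dp":[35,0,20],"yaw":0},{"dp":[35,0,50],"yaw":0},{"dp":[35,0,61],"yaw":0},{"dp":[35,0,61],"yaw":0},{"dp":[28,0,61],"yaw":0},{"dp":[21,0,61],"yaw":0},{"dp":[21,0,61],"yaw":0},{"dp":[21,0,30],"yaw":0},{"dp":[0,0,0],"yaw":0},{"dp":[-60,0,-40],"yaw":0},{"dp":[-60,0,-40],"yaw":0}]}}

```text
clock: 6.52
eef_pos: [667.4, 255.6, 370.4]
tcp_rot: [3.141, 0.003, -3.085]
contact_force: [-0.5, 0.0, 0.3]
opening: 0.001
grasp_force: 0.0
```

```bash
python3 look.py 3; python3 -c "
import cv2,numpy as np
a=cv2.imread('pics/side3.png')[90:190,230:350];b=cv2.imread('pics/top3.png')[170:320,140:240]
cv2.imwrite('pics/z3.png',np.hstack([cv2.resize(a,(480,400)),cv2.resize(b,(267,400))]))"
```

```text
side 130 [285.5 130.9] [282 122] [289 140] near-face angle from top 0 r 102
top 293 [172.3 249.5] [158 244] [187 255] near-face angle from top -1 r 158
wrist 2572 [412.8 146.5] [288  60] [639 314] near-face angle from top 3 r 410
6.675 [663.9 255.2 367.4] [-0.1 -0.3  0.3]
```

View pics/z3.png

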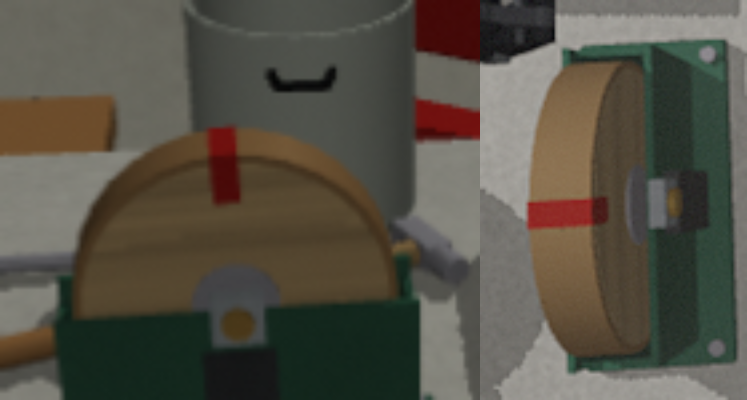

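The red mark sits at the top within about 3° in both views: around (225,165) in the side crop, pointing at the hub in the top crop. The arm is clear of everything.

```bash
python3 -c "
from rig import r
print(r.sign_off())"
```

```text
the job is handed in; nothing more can be done
None
```

I turned the honing wheel until its red seam mark stood at the top, within about 3° in both the side and top views, and handed the job in at about 6.7 s on the robot's clock; the arm was clear of everything and never went near the grindstone or rooster, and no verdict came back.

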